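# Draw a brush tray tight with a cam lock

### The arm

A 6-joint arm with a two-finger parallel gripper is mounted at the origin on the work surface. World frame = base frame: x ahead of the robot, y to its left, z up, the work surface at z = 0. Lengths are in m, angles in rad, forces in N, time in s.
With the tool pointing down it reaches from about 0.275 to 0.85 m from the base axis. Payload 5.2 kg.
Tool frame: the origin (TCP) lies at the very end of the fingers, on their centre line; the grasp point (between the pads) lies arm.hold_point_z behind it (arm.hold_point_z is the distance from the TCP to the grasp point, in m); x points along the fingers, z is the direction in which the jaws open and shut, and the axes are right-handed (so a half turn about x gives the same grasp; the last joint's range is limited). The gripper opens to 85 mm and grips with 20 to 120 N. Pads are 22 mm wide; open, the fingers measure 114 mm over their backs; the gripper's body (76 mm by 85 mm) begins 54 mm behind the grasp point. The pads swing forward as they close: fully open they stand 13 mm farther back than shut.
Start: joints at [0.957, 0.259, 1.535, -0, 1.348, -0.203], TCP at [0.22, 0.504, 0.202] pointing down, gripper open.
Joint ranges: [-3.14, 3.14], [-0.91, 2.08], [0.19, 2.58], [-1.22, 4.36], [0.22, 2.71], [-3.12, 3.12]. Speed limits (rad/s): [2.57, 2.57, 3.14, 3.14, 3.14, 3.14].

### API

Orientations are given as a unit quaternion [w, x, y, z].
In Python, from workcell import arm gives the robot as it stands. The module is installed in compiled form; this text tells all that it offers.
- The arm moves only by the tool arm_command, never from a script. Its argument "rows" is one flat list of numbers, 7 for each row, row after row: the closure, from -1 (fully open) to 1 (shut), so that 0 is half open, then the shift along the tool's x, y, z in cm, then the turn, a rotation vector about the tool's x, y, z in degrees. In form: [gripper, dx, dy, dz, rx, ry, rz, gripper, dx, dy, dz, rx, ry, rz, ...]. A call has 1 to 20 rows; each row shifts and turns the commanded pose from where the row before left it, along the tool's axes as they then stand; what a row does not reach is not made up. A row lasts 1/10 s, in which the tool goes at most 50 mm and 8.59 degrees, less where a joint would pass 70% of its speed; a pose out of reach is approached as far as the arm can. A call with a gripper value outside its range is refused whole. The fingers move at their own pace and stop on an object; "newtons" is the grip in N (left out, the last holds). Time passes only in rows, so rows that do not move let the fingers close. It gives the time, the measured TCP pose, the force and the opening at its end, in the units of the state.
- arm.observe(): the state, without advancing time (a new reading comes with each control period).
- arm.camera(name): name is "scene" or "top" or "wrist"; returns a dict with "frame" (400x640x3 uint8, red, green, blue), "z_map" (400x640 float32, m along the optical axis (not along the pixel's ray), 0 where there is no reading), "intrinsics" (3x3 intrinsics, pixels), "R" (3x3) and "t" (3): a world point X has camera coordinates R X + t. Camera axes: x right, y down, z forward; pixel columns grow to the right and rows downward; lengths in m; the calibration is good to about 2 mm. A picture is of the moment at which its call begins.
- arm.hand_in(): hands the job in, once; it reports no verdict.
The state is a dict: "time_s": time; "joint_positions": joint angles; "dq": joint speeds; "tau": joint torques, N m; "tcp_pos": TCP position; "tcp_rot": TCP orientation; "ft_force": force on the tool from outside, world axes, zero at the start; "ft_torque": the same for the moment, N m; "gripper_width": finger opening in m.
Only numpy, scipy, OpenCV 4.12 (cv2) and the standard library are available. Lean on these libraries where they do the work, as an engineer would, in place of code of your own. Each camera call takes 0.05 s, during which the arm holds its last target. There are 200 camera calls.

### The job

Join the compartment tray to the caddy panel: take the flat-bladed screwdriver from the tool stand, seat its blade fully in the slot of the cam disc and turn the disc clockwise until it has drawn the tray up against the panel and you feel it pull tight, firm but not forced. Then put the screwdriver back upright in the hole it came from; turn the disc only with the screwdriver, press gently, and leave everything else on the bench where it is.

Things in the scene. Friction and masses are not known exactly. Their poses are not given: they have to be found in the camera images.
- caddy: Plywood caddy panel fixed on a brown assembly board (270 x 250 x 12 mm). Panel 26 mm thick, 200 mm wide (y), top 38 mm above the bench, with a round steel flange in it (69 mm across, 0.5 mm proud, hole 46 mm). Origin on the bench under the flange's centre; x points to the panel's straight edge, 36 mm away, and on to the tray; z up. Fixed.
- panel_edge (a point): Middle of the top of the panel's edge that the tray must meet; its x axis points square to the edge, towards the tray.
- cam_slot (a point): Centre of the screwdriver slot, at the top face of the bare metal cam disc, 39 mm above the bench. Disc 42 mm across, centre up to 2 mm off the flange's; it turns about this point's z axis (up). Slot 16 mm long along this point's x axis, 4.2 mm wide, 6.5 mm deep, flat floor. A small dark mark on the rim, on +x, shows the disc's open mouth.
- cam (a joint): Turn of the cam disc, rad: 0 to 0.08 at the start (open), grows clockwise seen from above, stop at 2.2, stays where left. Turns with about 0.06 N m, a little more once it draws the tray. Somewhere in 1.0 to 1.85 rad the tray meets the panel and the torque climbs within 0.2 rad: tight at 0.12 to 0.17 N m (bolt pulled with some 12 N), forced above 0.22 N m.
- tray: Loose plywood tray with three open compartments, 90 (x) x 200 (y) x 60 mm, 0.45 kg, on the assembly board between two low rails. Origin at the middle of the lower edge of its near wall, 12 mm above the bench; x points away from the panel. A headed bolt sticks out of that wall into the panel's edge and the cam. At the start the gap to the panel's edge is 2 to 3 mm.
- tray_left (a point): Point on the tray's near wall, 90 mm to the +y side of its middle; in the panel edge's frame its x is the gap there.
- tray_right (a point): The same on the -y side.
- stand: Fixed wooden tool stand, 70 (x) x 170 (y) x 80 mm high, with two round holes 23 mm wide and 72 mm deep, 45 mm either side of its origin along y. Origin at the centre of its underside.
- screwdriver: Loose screwdriver, 0.13 kg, upright in one hole of the stand, its handle resting on the stand's top. Square wooden handle 26 x 26 mm, 70 to 148 mm from the blade's tip, steel cap to 152 mm; shank 9 mm thick; blade 14 mm wide along its x axis, 2.6 mm thick. Origin at the middle of the blade's tip, z towards the handle, flats square to x and y.
- screwdriver_grip (a point): Point on the screwdriver's axis inside the handle, 118 mm from the blade's tip: a good place to grip, on either pair of flats.
- awl: Loose clay needle with a round turned handle 27 mm wide, standing in the stand's other hole, 144 mm long, its top 146 mm over the bench. Leave it alone.
- tub_big: White glaze tub, 95 mm wide, 90 mm high; bystander.
- tub_small: White glaze tub, 63 mm wide, 62 mm high; bystander.
- cup: White cup, 72 mm wide, 85 mm high; bystander.
- mallet: Rubber mallet, lying, about 45 mm high; bystander.
- dowel: Loose wooden dowel, 10 mm thick, 50 mm long, lying on the panel; bystander.
- spatula: Spatula lying on the bench; bystander.
- pot: Small terracotta pot, 80 mm wide, 50 mm high; bystander.
Mind the look-alikes: they are no part of the job. What is shaped like the screwdriver but blue is not meant.

How it is judged:
On the way, in this order (a step that is already met when the one before it is completed fails the run):
1. the screwdriver's blade stands in the cam disc's slot (horizontal distance between screwdriver and cam_slot below 0.003 m and z of screwdriver in the frame of cam_slot below -0.004 m and angle between the x axis of screwdriver and the x axis of cam_slot, either way round below 0.35 rad), for 0.2 s.
2. the cam has drawn the tray against the panel and pulls on the bolt (value of joint cam above 0.8 rad and x of each of tray_left, tray_right in the frame of panel_edge below 0.0015 m and contact force between cam and tray above 5 N), for 0.2 s.
At the end, for the whole second after the job is handed in: The tray is within 1.5 mm of the panel's edge at both ends, the turned cam (over 0.8 rad) holds it with more than 4 N of pull, and the screwdriver stands released and at rest in the hole it came from, upright within 0.12 rad and within 15 mm of where it stood (value of joint cam above 0.8 rad and x of each of tray_left, tray_right in the frame of panel_edge below 0.0015 m and contact force between cam and tray above 4 N and distance of screwdriver from where it was at the start of the episode below 0.015 m and angle between screwdriver's own z axis and vertical below 0.12 rad and linear speed of screwdriver below 0.02 m/s); the robot touches nothing.
It fails at once if the cam is forced (pull on the bolt over 30 N) (contact force between cam and tray above 30 N).
It fails at once if the screwdriver is pressed or wrenched hard on the disc (contact forces adding up to over 80 N) (contact force between screwdriver and cam above 80 N).
It fails at once if the fingers touch the cam disc (contact force between the fingers and cam above 1 N).
It fails at once if a bystander is disturbed (distance of any of awl, tub_big, tub_small, cup, mallet, dowel, spatula, pot from where it was at the start of the episode above 0.02 m).
It also fails if it takes over 69 s, if anything falls off the work surface, if the arm or the gripper's body presses on something with over 40 N, if the wrist force passes 120 N, or if a joint passes its speed limit or range.

## Working session

There is one attempt and no reset: what is moved stays moved. The work goes in short steps, Python scripts to look and compute and a tool call to move; the robot and the scene stay as the last step left them, time stands still between calls to the robot, and variables do not carry over. Pictures are saved under pics/ and viewed, about 8 in all and at most 12, crops included, and the job is handed in when it is done.

Besides the shell and the picture viewer there is one more tool, called by a JSON object that holds its "fn" and its "kwargs". arm_command: Moves the arm, as the interface text tells. Its arguments: {"type":"object","properties":{"rows":{"type":"array","items":{"type":"number"}},"newtons":{"type":"number"}},"required":["rows"]}

```bash
mkdir -p pics; cat > h.py <<'E'
import numpy as np, cv2
from workcell import arm
def shot(n):
    c=arm.camera(n); return c
def save(c,name,box=None,s=1):
    f=c['frame'][:,:,::-1]
    if box: f=f[box[1]:box[3],box[0]:box[2]]
    cv2.imwrite('pics/'+name,cv2.resize(f,None,fx=s,fy=s,interpolation=cv2.INTER_CUBIC))
def ray(c,u,v,z):
    K,R,t=c['intrinsics'],c['R'],c['t']; o=-R.T@t
    d=R.T@np.linalg.inv(K)@np.array([u,v,1.]); return o+d*(z-o[2])/d[2]
def pts(c):
    K,R,t=c['intrinsics'],c['R'],c['t']; Z=c['z_map']; v,u=np.mgrid[:Z.shape[0],:Z.shape[1]]
    P=np.stack([(u-K[0,2])/K[0,0]*Z,(v-K[1,2])/K[1,1]*Z,Z],-1)
    return (P-t)@R
def proj(c,X):
    p=c['intrinsics']@(c['R']@np.asarray(X)+c['t']); return p[:2]/p[2]
E
python3 - <<'E'
from h import *
s=arm.observe(); print(s, arm.hold_point_z)
a=shot('top'); b=shot('scene')
for n,c in(('top',a),('scene',b)):
    save(c,n+'0.png'); print(n,c['intrinsics'].tolist(),(-c['R'].T@c['t']).round(3),c['R'].round(3).tolist())
E
```

```text
{'time_s': 0.0, 'joint_positions': array([ 9.57172180e-01,  2.59318574e-01,  1.53606873e+00, -1.58064885e-06,
        1.34795848e+00, -2.02740788e-01]), 'dq': array([-0.00061462, -0.00077441,  0.00036198, -0.00054478,  0.00103257,
        0.00096479]), 'tau': array([ 4.21583059e-05, -4.46031868e+01, -2.90569621e+01, -4.45071610e-04,
        1.19810749e-02, -3.84831708e-05]), 'tcp_pos': array([0.21930268, 0.50378029, 0.20099362]), 'tcp_rot': array([ 0.59090893, -0.38771447,  0.59206102,  0.38725685]), 'ft_force': array([-0.62347332,  1.42358075,  0.50305236]), 'ft_torque': array([ 0.00124594,  0.02761005, -0.02975732]), 'gripper_width': 0.08507135216471164} 0.0187
top [[477.393818720892, 0.0, 321.451917816838], [0.0, 477.393818720892, 203.8601463358121], [0.0, 0.0, 1.0]] [ 0.464 -0.023  1.27 ] [[-0.015, -1.0, -0.007], [-0.997, 0.016, -0.076], [0.076, 0.006, -0.997]]
scene [[414.9453461147752, 0.0, 326.59017716605257], [0.0, 414.9453461147752, 202.0499209113208], [0.0, 0.0, 1.0]] [ 1.028 -0.563  1.016] [[0.754, 0.657, 0.002], [0.505, -0.579, -0.64], [-0.419, 0.484, -0.768]]
```

```bash
python3 -c "
import cv2,numpy as np
a=cv2.imread('pics/top0.png');b=cv2.imread('pics/scene0.png')
cv2.imwrite('pics/both.png',cv2.resize(np.vstack([a,b]),(480,600)))"
```

```text
(no output)
```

View pics/top0.png

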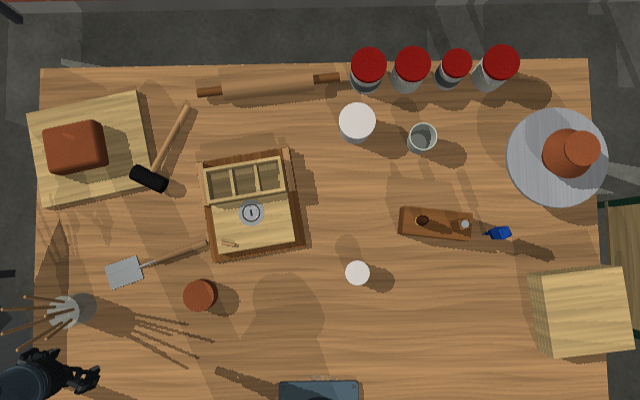

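View pics/scene0.png

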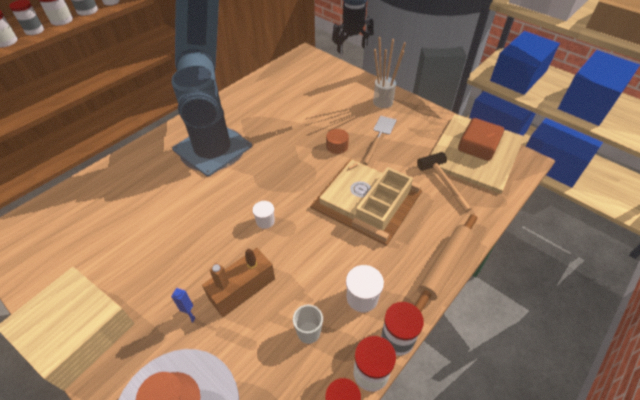

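Candidates: a screwdriver with a wooden handle and steel cap in the stand, top view ≈(464,224); a dark round awl ≈(422,221); and a blue look-alike ≈(499,232) beside the stand. The first fits. I'll confirm it in an enlarged crop and measure at the same time.

```bash
python3 - <<'E'
from h import *
a=shot('top'); b=shot('scene')
f=a['frame'][:,:,::-1]; g=b['frame'][:,:,::-1]
R=lambda im,x0,y0,x1,y1,s:cv2.resize(im[y0:y1,x0:x1],None,fx=s,fy=s,interpolation=cv2.INTER_CUBIC)
A=R(f,390,195,520,255,6); B=R(g,165,240,285,330,3); C=R(f,200,140,310,270,3)
im=np.zeros((600,800,3),np.uint8); im[:360*1,:780]=A[:360]
B=cv2.resize(B,(320,240)); C=R(f,195,185,310,245,4)[:240,:460]
im[360:600,:320]=B; im[360:600,330:330+460]=C
cv2.imwrite('pics/crop1.png',im)
P=pts(a)
for n,(u,v) in dict(cap=(464,224),awl=(422,221),st=(443,215),disc=(257,205),panel=(230,230),tray=(245,170)).items(): print(n,P[v,u].round(4))
# stand top
m=(abs(P[...,2]-.08)<.008); m[:, :395]=0; m[:,480:]=0; m[:200]=0; m[245:]=0
q=P[m][:,:2]; print('stand',cv2.minAreaRect(q.astype(np.float32)),m.sum())
m=(abs(P[...,2]-.158)<.012);m[:, :395]=0; m[:,520:]=0; m[:200]=0; m[245:]=0
v,u=np.nonzero(m); print('tall',list(zip(u,v,P[m][:,2].round(3))))
E
```

```text
cap [ 0.4972 -0.347   0.1588]
awl [ 0.5063 -0.2532  0.1423]
st [ 0.5229 -0.3192  0.0778]
disc [0.5585 0.1511 0.0367]
panel [0.4948 0.2215 0.0356]
tray [0.6526 0.1843 0.0225]
stand ((0.5046215653419495, -0.30361807346343994), (0.17161723971366882, 0.0703887790441513), 82.72859954833984) 1622
tall [(np.int64(425), np.int64(217), np.float64(0.147)), (np.int64(426), np.int64(217), np.float64(0.147)), (np.int64(466), np.int64(217), np.float64(0.154)), (np.int64(467), np.int64(217), np.float64(0.152)), (np.int64(425), np.int64(218), np.float64(0.147)), (np.int64(462), np.int64(218), np.float64(0.154)), (np.int64(463), np.int64(218), np.float64(0.157)), (np.int64(464), np.int64(218), np.float64(0.156)), (np.int64(465), np.int64(218), np.float64(0.157)), (np.int64(466), np.int64(218), np.float64(0.155)), (np.int64(467), np.int64(218), np.float64(0.158)), (np.int64(468), np.int64(218), np.float64(0.155)), (np.int64(425), np.int64(219), np.float64(0.147)), (np.int64(426), np.int64(219), np.float64(0.147)), (np.int64(459), np.int64(219), np.float64(0.156)), (np.int64(460), np.int64(219), np.flo
[... 11170 characters left out ...]
0), np.int64(235), np.float64(0.147)), (np.int64(511), np.int64(235), np.float64(0.147)), (np.int64(502), np.int64(236), np.float64(0.147)), (np.int64(503), np.int64(236), np.float64(0.149)), (np.int64(504), np.int64(236), np.float64(0.149)), (np.int64(505), np.int64(236), np.float64(0.148)), (np.int64(506), np.int64(236), np.float64(0.147)), (np.int64(507), np.int64(236), np.float64(0.147)), (np.int64(508), np.int64(236), np.float64(0.15)), (np.int64(509), np.int64(236), np.float64(0.146)), (np.int64(503), np.int64(237), np.float64(0.146)), (np.int64(507), np.int64(237), np.float64(0.146)), (np.int64(503), np.int64(238), np.float64(0.148)), (np.int64(504), np.int64(238), np.float64(0.148))]
```

View pics/crop1.png

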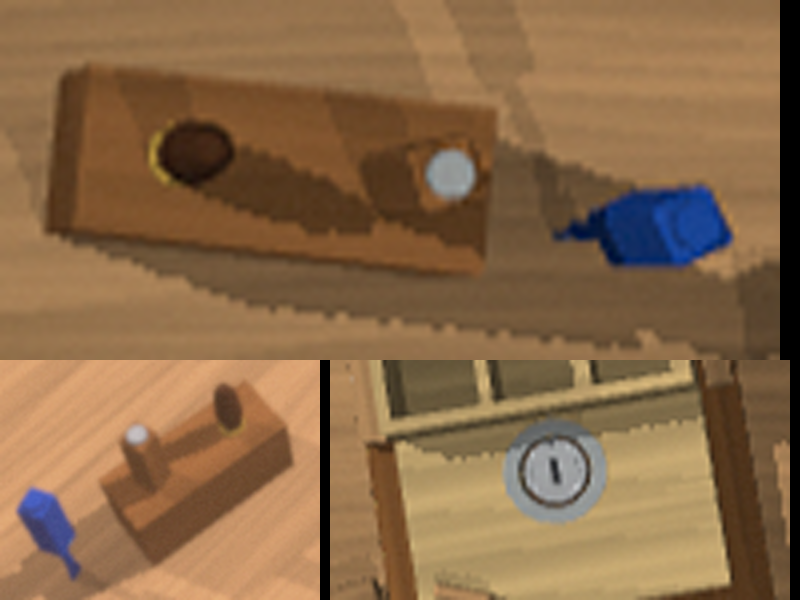

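The crop confirms it: the wooden square handle with the steel cap is at top (465,223.7), the dark round awl at (422,220), and the blue look-alike at (503,232). The disc centre is at (251,212.5), with its slot roughly along world x.

```bash
cat >> h.py <<'E'
from scipy.spatial.transform import Rotation as Ro
def rot(q): return Ro.from_quat(np.r_[q[1:],q[0]])
def psi(s): # jaw direction, deg
    z=rot(s['tcp_rot']).as_matrix()[:,2]; return np.degrees(np.arctan2(z[1],z[0]))
def go(target,ps=None):
    """shift (cm, tool axes now) and turn about tool axes (deg) to have TCP at target, tool down, jaws along ps deg; shift after the turn too"""
    s=arm.observe(); R=rot(s['tcp_rot']); d=(np.asarray(target)-s['tcp_pos'])*100
    p=np.radians(psi(s) if ps is None else ps); x=np.array([0,0,-1.]); z=np.array([np.cos(p),np.sin(p),0]); T=Ro.from_matrix(np.stack([x,np.cross(z,x),z],1))
    print('tcp',s['tcp_pos'].round(4),'psi',psi(s).round(2),'t',round(s['time_s'],2),'q',s['joint_positions'].round(3),'w',round(s['gripper_width'],4))
    print('shift now',R.inv().apply(d).round(2),'turn',np.degrees((R.inv()*T).as_rotvec()).round(2),'shift after turn',T.inv().apply(d).round(2))
E
python3 - <<'E'
from h import *
a=shot('top')
cap=ray(a,465,223.7,.162); print('cap',cap,'disc',ray(a,251,212.5,.039))
go([cap[0],cap[1],.26],0)
c=shot('wrist'); print('wrist cam',(-c['R'].T@c['t']).round(3),c['R'].round(3).tolist(),c['intrinsics'][0,0])
s=arm.observe(); R=rot(s['tcp_rot']); print('cam in tool',R.inv().apply(-c['R'].T@c['t']-s['tcp_pos']).round(4))
E
```

```text
cap [ 0.49777204 -0.34844671  0.162     ] disc [0.53907867 0.1664007  0.039     ]
tcp [0.2195 0.504  0.2014] psi 66.46 t 0.25 q [ 0.957  0.259  1.535 -0.     1.348 -0.203] w 0.0854
shift now [ -5.81 -59.56 -67.04] turn [ 6.646e+01 -5.000e-02  2.000e-02] shift after turn [ -5.86 -85.25  27.83]
wrist cam [0.157 0.531 0.374] [[0.398, 0.917, -0.0], [0.885, -0.384, 0.264], [0.242, -0.106, -0.965]] 283.4412446707712
cam in tool [-0.1729  0.0679 -0.0006]
```

{"fn": "arm_command", "kwargs": {"rows": [-1,-0.7,0,0,8.3,0,0,-1,-0.7,0,0,8.3,0,0,-1,-0.7,0,0,8.3,0,0,-1,-0.7,0,0,8.3,0,0,-1,-0.7,0,0,8.3,0,0,-1,-0.7,0,0,8.3,0,0,-1,-0.7,0,0,8.3,0,0,-1,-0.7,0,0,8.3,0,0]}}

```text
time_s: 1.1
tcp_pos: [0.2196, 0.5042, 0.258]
tcp_rot: [0.707, 0.002, 0.707, -0.002]
ft_force: [0.4, -0.2, 0.3]
gripper_width: 0.0854
```

{"fn": "arm_command", "kwargs": {"rows": [-1,0,-4.7,1.5,0,0,0,-1,0,-4.7,1.5,0,0,0,-1,0,-4.7,1.5,0,0,0,-1,0,-4.7,1.5,0,0,0,-1,0,-4.7,1.5,0,0,0,-1,0,-4.7,1.5,0,0,0,-1,0,-4.7,1.5,0,0,0,-1,0,-4.7,1.5,0,0,0,-1,0,-4.7,1.5,0,0,0,-1,0,-4.7,1.5,0,0,0,-1,0,-4.7,1.5,0,0,0,-1,0,-4.7,1.5,0,0,0,-1,0,-4.7,1.5,0,0,0,-1,0,-4.7,1.5,0,0,0,-1,0,-4.7,1.5,0,0,0,-1,0,-4.7,1.5,0,0,0,-1,0,-4.7,1.5,0,0,0,-1,0,-4.7,1.5,0,0,0]}}

```text
time_s: 2.9
tcp_pos: [0.4908, -0.3435, 0.2577]
tcp_rot: [0.707, -0.0, 0.707, 0.0]
ft_force: [0.4, -0.1, 0.8]
gripper_width: 0.0853
```

{"fn": "arm_command", "kwargs": {"rows": [-1,0,0,0,0,0,0,-1,0,0,0,0,0,0]}}

```text
time_s: 3.1
tcp_pos: [0.4902, -0.3422, 0.2565]
tcp_rot: [0.707, 0.001, 0.708, 0.0]
ft_force: [0.3, 1.1, 0.5]
gripper_width: 0.0856
```

```bash
python3 - <<'E'
from h import *
go([.4978,-.3484,.26],0)
c=shot('wrist'); p=proj(c,[.4978,-.3484,.162]); print(p)
u,v=map(int,p); x0=max(0,min(640-200,u-100)); y0=max(0,min(400-150,v-75)); print(x0,y0)
save(c,'w1.png',(x0,y0,x0+200,y0+150),4)
np.savez('w1.npz',**c)
E
```

```text
tcp [ 0.4902 -0.3422  0.2565] psi -0.04 t 3.1 q [-0.796  0.319  1.32   0.     1.505 -0.795] w 0.0856
shift now [-0.36 -0.62  0.76] turn [-0.04 -0.09 -0.11] shift after turn [-0.35 -0.62  0.76]
[327.61362807 198.56354178]
227 123
```

View pics/w1.png

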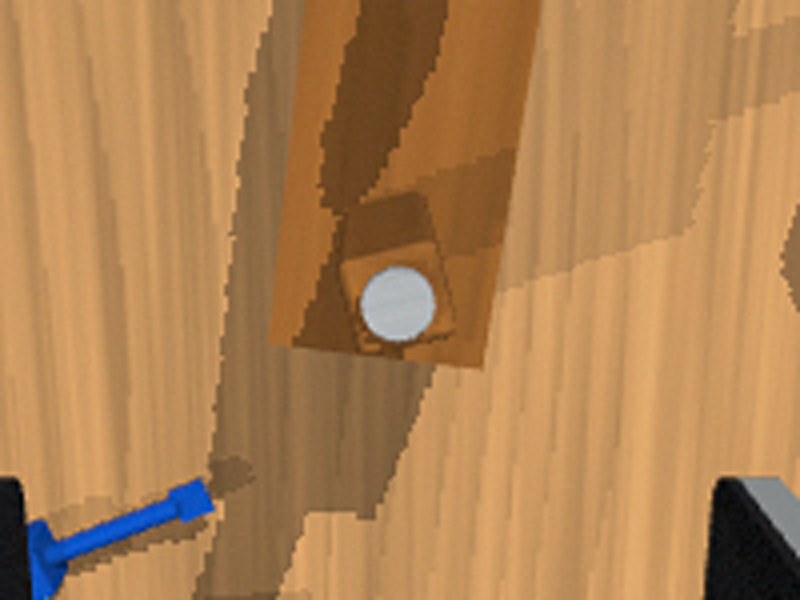

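Cap at wrist px (326.5,199); the handle square's corners are visible. Next I work out its yaw and where the blue tool lies relative to the gripper.

```bash
python3 - <<'E'
from h import *
c=dict(np.load('w1.npz'))
f=lambda x,y,z: ray(c,227+x/4,123+y/4,z)
print('cap',f(398,304,.162))
q=[f(x,y,.158)[:2] for x,y in((342,264),(432,241),(455,328),(365,350))]
print(np.round(q,4),'mean',np.mean(q,0))
for i in range(4):
    d=q[(i+1)%4]-q[i]; print(np.degrees(np.arctan2(d[1],d[0])),np.linalg.norm(d))
a=shot('top'); P=pts(a); F=a['frame'].astype(int); m=(F[...,2]>F[...,0]+50)&(P[...,2]>.01); m[:,:470]=0;m[:,540:]=0;m[:200]=0;m[260:]=0
B=P[m]; print(B.min(0),B.max(0))
for lo in (0,.05,.1,.14):
    k=B[(B[:,2]>=lo)&(B[:,2]<lo+.05)]; print(lo,len(k),k.mean(0) if len(k) else '', k.min(0) if len(k) else '',k.max(0) if len(k) else '')
E
```

```text
cap [ 0.49671396 -0.34884389  0.162     ]
[[ 0.483  -0.3398]
 [ 0.505  -0.3339]
 [ 0.5111 -0.3561]
 [ 0.4886 -0.3619]] mean [ 0.49692856 -0.3479399 ]
14.738411001431336 0.022799115175195034
-74.64457837523368 0.023007637455283846
-165.56322964669857 0.023211341209575125
104.3274472210992 0.02288469367798534Traceback (most recent call last):
  File "<stdin>", line 10, in <module>
    return umr_minimum(a, axis, None, out, keepdims, initial, where)
ValueError: zero-size array to reduction operation minimum which has no identity
```

{"fn": "arm_command", "kwargs": {"rows": [-1,0,0,0,-7.35,0,0,-1,0,0,0,-7.35,0,0,-1,0,0,0,0,0,0], "newtons": 60}}

```text
time_s: 3.5
tcp_pos: [0.4906, -0.3398, 0.2588]
tcp_rot: [0.701, -0.092, 0.701, 0.092]
ft_force: [-0.4, -0.5, 0.3]
gripper_width: 0.0854
```

```bash
python3 - <<'E'
from h import *
go([.4969,-.3483,.109],14.7)
E
```

```text
tcp [ 0.4906 -0.3398  0.2588] psi 14.92 t 3.5 q [-0.793  0.314  1.322  0.     1.505 -1.053] w 0.0854
shift now [14.98 -0.97  0.38] turn [0.22 0.04 0.05] shift after turn [14.98 -0.98  0.4 ]
```

{"fn": "arm_command", "kwargs": {"rows": [-1,1,-0.98,0.4,0,0,0,-1,2.5,0,0,0,0,0,-1,2.5,0,0,0,0,0,-1,2.5,0,0,0,0,0,-1,2.5,0,0,0,0,0,-1,2,0,0,0,0,0,-1,2,0,0,0,0,0,-1,0,0,0,0,0,0,-1,0,0,0,0,0,0]}}

```text
time_s: 4.4
tcp_pos: [0.497, -0.3498, 0.1076]
tcp_rot: [0.701, -0.09, 0.701, 0.091]
ft_force: [-0.2, -0.9, 0.7]
gripper_width: 0.0855
```

{"fn": "arm_command", "kwargs": {"rows": [1,0,0,0,0,0,0,1,0,0,0,0,0,0,1,0,0,0,0,0,0,1,0,0,0,0,0,0,1,0,0,0,0,0,0,1,0,0,0,0,0,0,1,0,0,0,0,0,0,1,0,0,0,0,0,0], "newtons": 60}}

```text
time_s: 5.2
tcp_pos: [0.4974, -0.3503, 0.1087]
tcp_rot: [0.702, -0.091, 0.701, 0.09]
ft_force: [0.1, -0.3, 6.0]
gripper_width: 0.0244
```

```bash
python3 - <<'E'
from h import *
go([.4969,-.3483,.109],14.7); print(arm.observe()['ft_force'])
E
```

```text
tcp [ 0.4974 -0.3503  0.1087] psi 14.76 t 5.2 q [-0.797  0.434  1.518  0.     1.188 -1.054] w 0.0244
shift now [-0.04  0.21  0.  ] turn [0.06 0.05 0.08] shift after turn [-0.03  0.21  0.  ]
[ 0.06296624 -0.33494741  5.95054052]
```

Gripped. Lifting straight up, then I'll look at the blade's direction.

{"fn": "arm_command", "kwargs": {"rows": [1,-1,0,0,0,0,0,1,-2,0,0,0,0,0,1,-2.5,0,0,0,0,0,1,-2.5,0,0,0,0,0,1,-2.5,0,0,0,0,0,1,-2.5,0,0,0,0,0,1,-2,0,0,0,0,0,1,-1,0,0,0,0,0,1,0,0,0,0,0,0,1,0,0,0,0,0,0]}}

```text
time_s: 6.2
tcp_pos: [0.4965, -0.3495, 0.2667]
tcp_rot: [0.701, -0.09, 0.702, 0.091]
ft_force: [0.2, -0.2, -1.9]
gripper_width: 0.0248
```

```bash
python3 - <<'E'
from h import *
go([.5391,.1664,.26],None)
s=arm.observe();print(s['ft_force'],s['ft_torque'])
t=s['tcp_pos']; tip=t+[0,0,.0187-.118]
b=shot('scene'); w=shot('wrist')
for c,n in((b,'scene'),(w,'wrist')): print(n,proj(c,tip),proj(c,t+[0,0,.0187]),proj(c,tip+[.007*np.cos(.257),.007*np.sin(.257),0]))
p=proj(b,tip); x0,y0=int(p[0])-40,int(p[1])-50
R=lambda c,x0,y0,x1,y1,s:cv2.resize(c['frame'][y0:y1,x0:x1,::-1],None,fx=s,fy=s,interpolation=cv2.INTER_CUBIC)
A=R(b,x0,y0,x0+80,y0+80,5); p=proj(w,tip); print(p)
x1,y1=max(0,min(560,int(p[0])-40)),max(0,min(320,int(p[1])-40)); B=R(w,x1,y1,x1+80,y1+80,5); print(x0,y0,x1,y1)
cv2.imwrite('pics/tip.png',np.hstack([A,B]))
E
```

```text
tcp [ 0.4965 -0.3495  0.2667] psi 14.76 t 6.2 q [-0.797  0.332  1.277 -0.     1.534 -1.054] w 0.0248
shift now [ 0.73 48.8  17.27] turn [-0.   -0.05 -0.09] shift after turn [ 0.67 48.8  17.26]
[ 0.21671912 -0.19680514 -1.92522764] [-0.04019143 -0.02896944  0.02503441]
scene [215.19507102 266.40225878] [203.93600433 237.65472242] [217.63716745 267.54950961]
wrist [319.88280159 191.84409992] [320.41598572 239.90993409] [326.9684128  191.85962601]
[319.88280159 191.84409992]
175 216 279 151
```

View pics/tip.png

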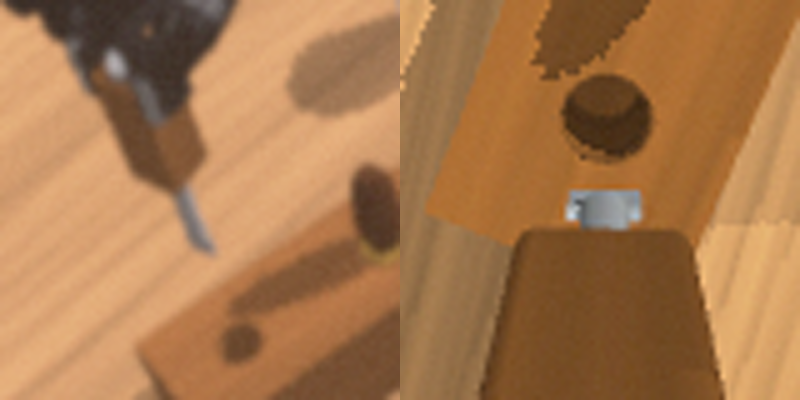

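The blade's width lies along the jaw direction (wrist px 312–327, row 189), so jaw psi equals blade x. The slot is at ≈13°. Going above the disc.

{"fn": "arm_command", "kwargs": {"rows": [1,0,2,0.7,0,0,0,1,0,4.2,1.5,0,0,0,1,0,4.2,1.5,0,0,0,1,0,4.2,1.5,0,0,0,1,0,4.2,1.5,0,0,0,1,0,4.2,1.5,0,0,0,1,0,4.2,1.5,0,0,0,1,0,4.2,1.5,0,0,0,1,0,4.2,1.5,0,0,0,1,0,4.2,1.5,0,0,0,1,0,4.2,1.5,0,0,0,1,1.6,3,1,0.5,0,0,1,2.5,2,0.6,0.5,0,0,1,2.5,0,0,0.5,0,0,1,0,0,0,0,0,0,1,0,0,0,0,0,0]}}

```text
time_s: 7.9
tcp_pos: [0.5387, 0.1683, 0.2015]
tcp_rot: [0.702, -0.082, 0.703, 0.082]
ft_force: [-0.7, -0.0, -1.3]
gripper_width: 0.0249
```

```bash
python3 - <<'E'
from h import *
go([.5391,.1664,.2],None)
s=arm.observe();t=s['tcp_pos']; tip=t+[0,0,.0187-.118]; print(s['ft_force'],s['ft_torque'])
w=shot('wrist'); np.savez('w2.npz',**w); a=proj(w,tip); b=proj(w,[.5391,.1664,.039]); print(a,b)
x0,y0=int((a[0]+b[0])/2)-50,int((a[1]+b[1])/2)-45; print(x0,y0)
save(w,'w2.png',(x0,y0,x0+100,y0+75),8)
E
```

```text
tcp [0.5387 0.1683 0.2015] psi 13.3 t 7.9 q [ 0.105  0.286  1.499 -0.     1.359 -0.127] w 0.0249
shift now [ 0.15 -0.19 -0.  ] turn [-0.   -0.11 -0.01] shift after turn [ 0.15 -0.19 -0.  ]
[-0.65247491 -0.04763662 -1.28817881] [-0.02452766 -0.05773727 -0.01906486]
[319.83126388 191.29934519] [319.71219524 180.31436558]
269 140
```

View pics/w2.png

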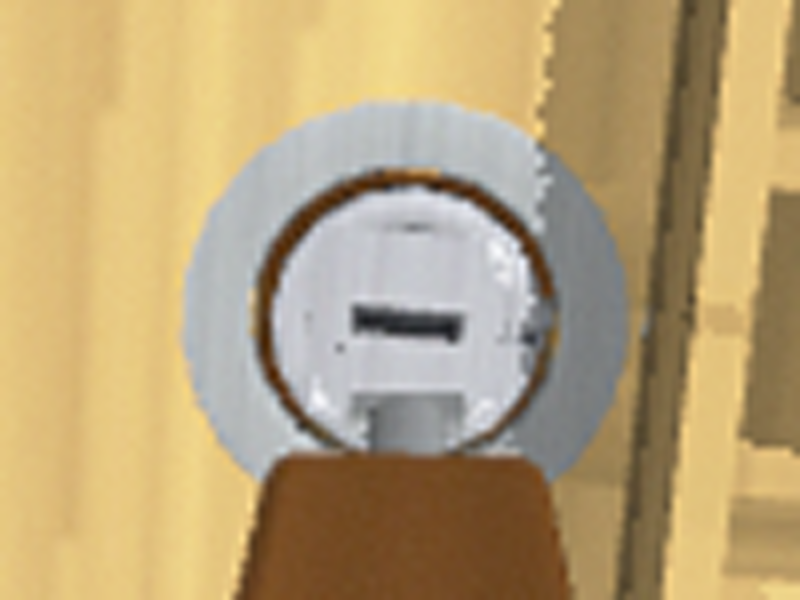

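Slot centre at wrist px (320.0,180.4), tilted about 5° clockwise from the blade. The dark mark is on the right rim (the +x/tray side), and the blade tip's edge is centred at px 320. Computing the offset.

```bash
cat >> h.py <<'E'
def slot(c,uv,r=9,thr=90):
    g=cv2.cvtColor(c['frame'],cv2.COLOR_RGB2GRAY); u,v=map(int,np.round(uv)); s=g[v-4:v+5,u-r:u+r+1]
    big=cv2.resize(s,None,fx=8,fy=8,interpolation=cv2.INTER_CUBIC); m=(big<thr).astype(np.uint8)
    n,l,st,ce=cv2.connectedComponentsWithStats(m); k=1+np.argmax(st[1:,4]); yx=np.argwhere(l==k)
    P=np.array([ray(c,u-r+(x+.5)/8-.5,v-4+(y+.5)/8-.5,.039)[:2] for y,x in yx])
    (cx,cy),(a,b),_=cv2.minAreaRect((P*1000).astype(np.float32)); q=P-P.mean(0); w,V=np.linalg.eigh(q.T@q); d=V[:,1]; d=d*np.sign(d[0])
    return P.mean(0),np.array([cx,cy])/1e3,np.degrees(np.arctan2(d[1],d[0])),(round(a,1),round(b,1))
E
python3 - <<'E'
from h import *
w=dict(np.load('w2.npz'))
for th in (80,100,120): print(slot(w,(320,180.4),10,th))
print('ends',[ray(w,269+x/8-.44,140+y/8-.44,.039).round(4) for x,y in((353,318),(465,328))])
T=arm.observe()['tcp_pos']; print(T-[0,0,.0993],'tip edge ray',ray(w,320-.44,140+395/8-.44,T[2]-.0993))
print(psi(arm.observe()))
E
```

```text
(array([0.538738  , 0.16665389]), array([0.53862946, 0.1666597 ]), np.float64(7.38492704925798), (15.6, 3.2))
(array([0.53874737, 0.16670022]), array([0.53863483, 0.16669348]), np.float64(7.616875906482557), (16.0, 3.8))
(array([0.53864277, 0.16671266]), array([0.53863892, 0.16657373]), np.float64(7.591066080996003), (16.5, 4.2))
ends [array([0.5306, 0.1656, 0.039 ]), array([0.5474, 0.1681, 0.039 ])]
[0.53964411 0.16798896 0.10333184] tip edge ray [0.53779119 0.17080214 0.10333184]
13.264725068612883
```

{"fn": "arm_command", "kwargs": {"rows": [1,0,0,0,5.7,0,0,1,1,-0.2,0,0,0,0,1,1.5,0,0,0,0,0,1,1.2,0,0,0,0,0,1,0.9,0,0,0,0,0,1,0,0,0,0,0,0,1,0,0,0,0,0,0]}}

```text
time_s: 8.65
tcp_pos: [0.5399, 0.1659, 0.1559]
tcp_rot: [0.706, -0.047, 0.706, 0.047]
ft_force: [-0.6, -0.3, -0.1]
gripper_width: 0.0248
```

```bash
python3 - <<'E'
from h import *
s=arm.observe();t=s['tcp_pos']; tip=t+[0,0,.0187-.118]; print(t,tip,psi(s),s['ft_force'])
w=shot('wrist'); np.savez('w3.npz',**w); a=proj(w,tip); b=proj(w,[.5387,.1667,.039]); print(a,b)
x0,y0=int((a[0]+b[0])/2)-33,int((a[1]+b[1])/2)-25; print(x0,y0)
save(w,'w3.png',(x0,y0,x0+66,y0+50),12)
E
```

```text
[0.53994587 0.16591891 0.15589284] [0.53994587 0.16591891 0.05659284] 7.579880777372601 [-0.64488355 -0.3497508  -0.09500765]
[319.67127924 191.17503193] [318.53876507 186.29354751]
286 163
```

View pics/w3.png

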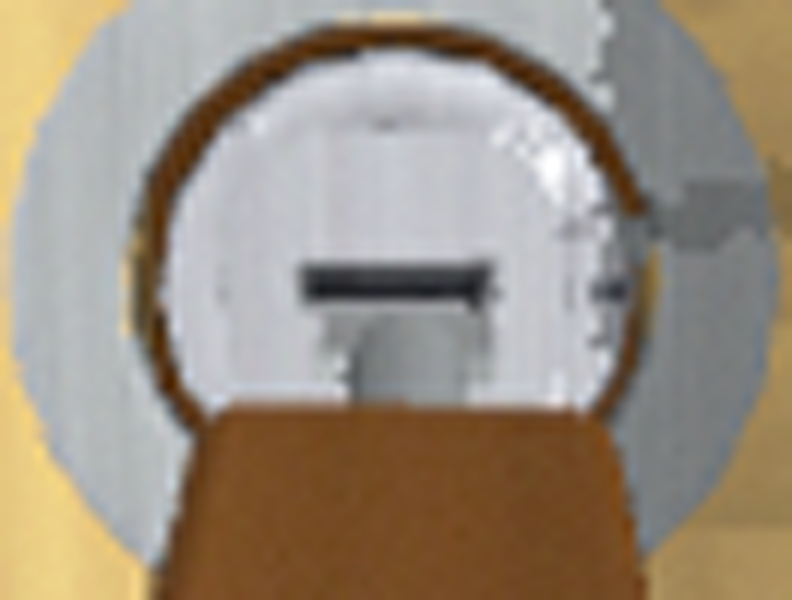

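```bash
python3 - <<'E'
from h import *
w=dict(np.load('w3.npz'));R=rot(arm.observe()['tcp_rot'])
S=ray(w,318.54,186.2,.039)
print('slot',S)
for v in (189.4,189.7,190.0):
  for z in (.0566,.0576):
    T=ray(w,319.4,v,z); d=S-T; d[2]=0; print(v,z,T,'tool shift cm',R.inv().apply(d*100).round(3))
# brightness profiles
g=cv2.cvtColor(w['frame'],cv2.COLOR_RGB2GRAY)
print(g[183:194,308:332])
E
```

```text
slot [0.53868792 0.16679973 0.039     ]
189.4 0.0566 [0.53943823 0.16767286 0.0566    ] tool shift cm [-0.    -0.077 -0.086]
189.4 0.0576 [0.53940391 0.1679097  0.0576    ] tool shift cm [-0.    -0.101 -0.086]
189.7 0.0566 [0.53947899 0.1673711  0.0566    ] tool shift cm [-0.    -0.046 -0.086]
189.7 0.0576 [0.53944451 0.16760905 0.0576    ] tool shift cm [-0.    -0.07  -0.086]
190.0 0.0566 [0.53951976 0.16706917 0.0566    ] tool shift cm [-0.    -0.016 -0.086]
190.0 0.0576 [0.53948514 0.16730823 0.0576    ] tool shift cm [-0.    -0.04  -0.086]
[[192 197 198 196 203 197 193 197 201 199 203 202 204 201 199 201 196 196
  201 202 199 197 201 197]
 [194 195 200 179 187 180 181 182 187 185 191 188 189 186 186 186 182 165
  161 182 201 197 198 198]
 [196 197 174 104  83  83  82  82  90  88  89  89  90  88  88  90  90  79
   89 166 199 197 201 197]
 [195 200 174  89  49  46  46  51  61  59  61  58  55  60  57  58  52  44
   87 176 200 198 200 197]
 [193 198 183  92  43  42  43  43  43  43  44  46  45  39  43  53  45  44
  102 143 198 199 198 197]
 [191 198 189 150 142 145 148 147 148 145 149 148 147 149 151 150 148  80
  133 186 201 199 200 198]
 [191 194 195 191 178 145 143 145 146 136 131 142 147 150 147 145 146 139
  140 200 202 197 201 196]
 [192 196 195 198 188 141 139 140 122 125 131 140 145 151 152 145 142 141
  138 184 199 197 199 195]
 [192 196 196 195 173 137 138 132 114 123 131 137 144 150 155 153 141 141
  135 183 198 197 201 194]
 [193 195 196 193 176 162 164 110 114 126 129 138 147 148 154 151 145 150
  150 183 199 197 199 194]
 [193 195 197 194 188 186 192 102 114 127 130 137 144 149 154 153 148 163
  164 189 201 197 199 194]]
```

{"fn": "arm_command", "kwargs": {"rows": [1,0.5,-0.08,-0.09,0,0,0,1,0.7,0,0,0,0,0,1,0.2,0,0,0,0,0,1,0.1,0,0,0,0,0,1,0,0,0,0,0,0,1,0,0,0,0,0,0]}}

```text
time_s: 9.3
tcp_pos: [0.5391, 0.1651, 0.1409]
tcp_rot: [0.706, -0.047, 0.705, 0.047]
ft_force: [-0.3, 0.2, -0.4]
gripper_width: 0.0245
```

{"fn": "arm_command", "kwargs": {"rows": [1,0.1,0,0,0,0,0,1,0.1,0,0,0,0,0,1,0.1,0,0,0,0,0,1,0,0,0,0,0,0]}}

```text
time_s: 9.7
tcp_pos: [0.5389, 0.1651, 0.1376]
tcp_rot: [0.705, -0.047, 0.706, 0.047]
ft_force: [-0.2, 0.0, -1.2]
gripper_width: 0.0248
```

{"fn": "arm_command", "kwargs": {"rows": [1,0.1,0,0,0,0,0,1,0.1,0,0,0,0,0,1,0,0,0,0,0,0]}}

```text
time_s: 10.0
tcp_pos: [0.5389, 0.1651, 0.1356]
tcp_rot: [0.705, -0.047, 0.706, 0.047]
ft_force: [0.2, 0.8, -1.5]
gripper_width: 0.0245
```

No contact force at an estimated 2.7 mm below the face, so the blade is entering the slot. Continuing.

{"fn": "arm_command", "kwargs": {"rows": [1,0.1,0,0,0,0,0,1,0.1,0,0,0,0,0,1,0,0,0,0,0,0]}}

```text
time_s: 10.3
tcp_pos: [0.5389, 0.1651, 0.1336]
tcp_rot: [0.705, -0.047, 0.706, 0.047]
ft_force: [1.3, 0.5, -1.2]
gripper_width: 0.0245
```

{"fn": "arm_command", "kwargs": {"rows": [1,0.1,0,0,0,0,0,1,0,0,0,0,0,0]}}

```text
time_s: 10.5
tcp_pos: [0.5389, 0.1651, 0.1327]
tcp_rot: [0.705, -0.047, 0.706, 0.047]
ft_force: [0.1, 0.0, -0.8]
gripper_width: 0.0248
```

{"fn": "arm_command", "kwargs": {"rows": [1,0.1,0,0,0,0,0,1,0,0,0,0,0,0]}}

```text
time_s: 10.7
tcp_pos: [0.5389, 0.1651, 0.1317]
tcp_rot: [0.706, -0.047, 0.706, 0.047]
ft_force: [-0.7, 0.3, -1.3]
gripper_width: 0.0246
```

{"fn": "arm_command", "kwargs": {"rows": [1,0.1,0,0,0,0,0,1,0,0,0,0,0,0]}}

```text
time_s: 10.9
tcp_pos: [0.5391, 0.1651, 0.131]
tcp_rot: [0.706, -0.047, 0.705, 0.047]
ft_force: [-0.5, -0.9, -0.8]
gripper_width: 0.0245
```

```bash
python3 - <<'E'
from h import *
s=arm.observe(); print(s['tcp_pos'],psi(s),s['ft_force'],s['ft_torque'],s['joint_positions'],s['tau'])
E
```

```text
[0.53913913 0.16510018 0.13104842] 7.563237648653442 [-0.46317271 -0.91763361 -0.768811  ] [-0.07177268  0.06130612 -0.02494656] [ 9.93956827e-02  3.39236557e-01  1.60357923e+00 -4.08755845e-05
  1.19839457e+00 -3.25928413e-02] [-3.38552822e-02 -4.72278750e+01 -2.72325200e+01  4.62034295e-03
 -1.18916170e-01  2.06675863e-04]
```

{"fn": "arm_command", "kwargs": {"rows": [1,0.08,0,0,0,0,0,1,0,0,0,0,0,0]}}

```text
time_s: 11.1
tcp_pos: [0.5393, 0.1651, 0.131]
tcp_rot: [0.706, -0.047, 0.705, 0.047]
ft_force: [-1.7, -0.9, 4.8]
gripper_width: 0.0249
```

{"fn": "arm_command", "kwargs": {"rows": [1,0.06,0,0,0,0,0,1,0,0,0,0,0,0]}}

```text
time_s: 11.3
tcp_pos: [0.5394, 0.1651, 0.1309]
tcp_rot: [0.706, -0.047, 0.705, 0.047]
ft_force: [-2.8, -1.2, 7.9]
gripper_width: 0.0246
```

Floor reached (force rises from TCP z≈0.131). Turning about the blade axis, which is 1.6 mm to +y of the TCP, while watching the torque.

{"fn": "arm_command", "kwargs": {"rows": [1,-0.06,0,-0.011,4,0,0,1,0,0,-0.011,4,0,0,1,0,0,-0.011,4,0,0,1,0,0,-0.011,4,0,0,1,0,0.001,-0.011,4,0,0,1,0,0.001,-0.011,4,0,0,1,0,0,0,0,0,0]}}

```text
time_s: 12.0
tcp_pos: [0.5389, 0.1651, 0.1309]
tcp_rot: [0.7, 0.101, 0.699, -0.101]
ft_force: [-1.7, -0.2, 5.3]
gripper_width: 0.0247
```

```bash
cat > rd.py <<'E'
from h import *
s=arm.observe(); print('t',s['time_s'].__round__(2),s['tcp_pos'].round(4),'psi',psi(s).round(2),'F',s['ft_force'].round(2),'T',s['ft_torque'].round(3),'tau6',s['tau'][5].round(4),'w',s['gripper_width'].__round__(4))
E
python3 rd.py
```

```text
t 12.0 [0.5389 0.1651 0.1309] psi -16.47 F [-1.72 -0.23  5.31] T [-0.121  0.28   0.059] tau6 0.7995 w 0.0247
```

{"fn": "arm_command", "kwargs": {"rows": [1,0,0,-0.011,4,0,0,1,0,0,-0.011,4,0,0,1,0,0.001,-0.011,4,0,0,1,0,0,-0.011,4,0,0,1,0,0,-0.011,4,0,0,1,0,0,0,0,0,0]}}

```text
time_s: 12.6
tcp_pos: [0.5385, 0.1655, 0.131]
tcp_rot: [0.672, 0.221, 0.671, -0.221]
ft_force: [-0.8, -0.6, 5.2]
gripper_width: 0.0245
```

```bash
python3 rd.py
```

```text
t 12.6 [0.5385 0.1655 0.131 ] psi -36.43 F [-0.8  -0.6   5.18] T [-0.019  0.18   0.03 ] tau6 0.6714 w 0.0245
```

{"fn": "arm_command", "kwargs": {"rows": [1,0,0,-0.008,3,0,0,1,0,0,-0.008,3,0,0,1,0,0.001,-0.008,3,0,0,1,0,0,-0.008,3,0,0,1,0,0,0,0,0,0]}}

```text
time_s: 13.1
tcp_pos: [0.5384, 0.1657, 0.131]
tcp_rot: [0.646, 0.29, 0.644, -0.29]
ft_force: [-0.4, 0.2, 5.6]
gripper_width: 0.0246
```

```bash
python3 rd.py
```

```text
t 13.1 [0.5384 0.1657 0.131 ] psi -48.41 F [-0.37  0.19  5.63] T [-0.062  0.162  0.096] tau6 0.526 w 0.0246
```

```bash
cat > av.py <<'E'
from h import *
T=[];F=[];t6=[]
for i in range(8):
    arm.camera('top'); s=arm.observe(); T.append(s['ft_torque']); F.append(s['ft_force']); t6.append(s['tau'][5])
print('t',round(s['time_s'],2),s['tcp_pos'].round(4),'psi',psi(s).round(2),'F',np.mean(F,0).round(2),'T',np.mean(T,0).round(3),'sd',np.std(T,0)[2].round(3),'tau6',np.mean(t6).round(3))
E
python3 av.py
```

```text
t 13.5 [0.5384 0.1657 0.1309] psi -48.32 F [-0.27  0.02  5.3 ] T [-0.025  0.145  0.051] sd 0.022 tau6 0.077
```

{"fn": "arm_command", "kwargs": {"rows": [1,0,0,-0.008,3,0,0,1,0,0,-0.008,3,0,0,1,0,0,0,0,0,0]}}

```text
time_s: 13.8
tcp_pos: [0.5383, 0.1659, 0.1309]
tcp_rot: [0.629, 0.324, 0.628, -0.323]
ft_force: [-0.6, -0.4, 5.3]
gripper_width: 0.0248
```

```bash
python3 av.py
```

```text
t 14.2 [0.5383 0.1659 0.1309] psi -54.32 F [-0.73  0.12  5.01] T [-0.003  0.132  0.069] sd 0.017 tau6 0.077
```

{"fn": "arm_command", "kwargs": {"rows": [1,0,0,-0.008,3,0,0,1,0,0,-0.008,3,0,0,1,0,0,0,0,0,0]}}

```text
time_s: 14.5
tcp_pos: [0.5382, 0.166, 0.1309]
tcp_rot: [0.612, 0.356, 0.611, -0.355]
ft_force: [-0.6, -0.8, 5.2]
gripper_width: 0.0247
```

```bash
python3 av.py
```

```text
t 14.9 [0.5382 0.166  0.131 ] psi -60.32 F [-0.63 -0.17  5.23] T [0.007 0.123 0.038] sd 0.037 tau6 0.078
```

The settled joint-6 torque is a clean signal (0.077). Continuing in small steps.

{"fn": "arm_command", "kwargs": {"rows": [1,0,0,-0.008,3,0,0,1,0,0,-0.008,3,0,0,1,0,0,0,0,0,0]}}

```text
time_s: 15.2
tcp_pos: [0.5382, 0.1661, 0.1309]
tcp_rot: [0.592, 0.388, 0.591, -0.387]
ft_force: [-0.3, -0.1, 4.4]
gripper_width: 0.0253
```

```bash
python3 av.py
```

```text
t 15.6 [0.5382 0.1661 0.1309] psi -66.32 F [-0.14 -0.31  5.54] T [0.02  0.106 0.041] sd 0.033 tau6 0.083
```

{"fn": "arm_command", "kwargs": {"rows": [1,0,0,-0.008,3,0,0,1,0,0,0,0,0,0]}}

```text
time_s: 15.8
tcp_pos: [0.5382, 0.1662, 0.1309]
tcp_rot: [0.582, 0.403, 0.581, -0.402]
ft_force: [0.2, -0.5, 5.3]
gripper_width: 0.0249
```

```bash
python3 av.py
```

```text
t 16.2 [0.5382 0.1662 0.1309] psi -69.32 F [-0.22 -0.    5.06] T [0.018 0.072 0.062] sd 0.036 tau6 0.086
```

{"fn": "arm_command", "kwargs": {"rows": [1,0,0,-0.008,3,0,0,1,0,0,0,0,0,0]}}

```text
time_s: 16.4
tcp_pos: [0.5382, 0.1663, 0.131]
tcp_rot: [0.571, 0.418, 0.57, -0.417]
ft_force: [0.3, -0.3, 5.1]
gripper_width: 0.0251
```

```bash
python3 av.py
```

```text
t 16.8 [0.5382 0.1663 0.131 ] psi -72.32 F [-0.24  0.05  5.14] T [0.016 0.08  0.042] sd 0.019 tau6 0.087
```

{"fn": "arm_command", "kwargs": {"rows": [1,0,0,-0.008,3,0,0,1,0,0,0,0,0,0]}}

```text
time_s: 17.0
tcp_pos: [0.5381, 0.1664, 0.131]
tcp_rot: [0.56, 0.433, 0.559, -0.432]
ft_force: [-0.0, 1.1, 5.2]
gripper_width: 0.0252
```

```bash
python3 av.py
```

```text
t 17.4 [0.5382 0.1664 0.131 ] psi -75.31 F [-0.28 -0.15  5.37] T [0.017 0.042 0.065] sd 0.029 tau6 0.09
```

{"fn": "arm_command", "kwargs": {"rows": [1,0,0,-0.008,3,0,0,1,0,0,0,0,0,0]}}

```text
time_s: 17.6
tcp_pos: [0.5381, 0.1665, 0.1309]
tcp_rot: [0.549, 0.447, 0.547, -0.446]
ft_force: [-0.5, 1.3, 5.4]
gripper_width: 0.0245
```

```bash
python3 av.py
```

```text
t 18.0 [0.5381 0.1665 0.1309] psi -78.31 F [-0.09 -0.05  5.39] T [0.003 0.036 0.066] sd 0.013 tau6 0.09
```

{"fn": "arm_command", "kwargs": {"rows": [1,0,0,-0.006,2,0,0,1,0,0,0,0,0,0]}}

```text
time_s: 18.2
tcp_pos: [0.5382, 0.1665, 0.131]
tcp_rot: [0.541, 0.457, 0.54, -0.456]
ft_force: [-0.4, 0.2, 5.0]
gripper_width: 0.0248
```

```bash
python3 av.py
```

```text
t 18.6 [0.5381 0.1665 0.1309] psi -80.3 F [-0.21  0.06  5.37] T [0.029 0.032 0.08 ] sd 0.014 tau6 0.092
```

{"fn": "arm_command", "kwargs": {"rows": [1,0,0,-0.006,2,0,0,1,0,0,0,0,0,0]}}

```text
time_s: 18.8
tcp_pos: [0.5382, 0.1666, 0.1309]
tcp_rot: [0.533, 0.466, 0.532, -0.465]
ft_force: [-0.1, 0.4, 4.5]
gripper_width: 0.0249
```

```bash
python3 av.py
```

```text
t 19.2 [0.5381 0.1666 0.1309] psi -82.3 F [-0.29  0.08  5.25] T [0.024 0.023 0.094] sd 0.018 tau6 0.095
```

{"fn": "arm_command", "kwargs": {"rows": [1,0,0,-0.006,2,0,0,1,0,0,0,0,0,0]}}

```text
time_s: 19.4
tcp_pos: [0.5381, 0.1666, 0.1309]
tcp_rot: [0.525, 0.475, 0.523, -0.474]
ft_force: [-0.4, -0.8, 5.1]
gripper_width: 0.0243
```

```bash
python3 av.py
```

```text
t 19.8 [0.5381 0.1667 0.1309] psi -84.3 F [ 0.24 -0.36  5.  ] T [0.025 0.013 0.076] sd 0.014 tau6 0.094
```

{"fn": "arm_command", "kwargs": {"rows": [1,0,0,-0.006,2,0,0,1,0,0,0,0,0,0]}}

```text
time_s: 20.0
tcp_pos: [0.5382, 0.1667, 0.1309]
tcp_rot: [0.516, 0.485, 0.515, -0.483]
ft_force: [-0.4, -0.7, 4.9]
gripper_width: 0.0248
```

```bash
python3 av.py
```

```text
t 20.4 [0.5382 0.1667 0.131 ] psi -86.31 F [ 0.07 -0.23  4.77] T [0.018 0.016 0.086] sd 0.025 tau6 0.096
```

{"fn": "arm_command", "kwargs": {"rows": [1,0,0,-0.006,2,0,0,1,0,0,0,0,0,0]}}

```text
time_s: 20.6
tcp_pos: [0.5382, 0.1668, 0.1309]
tcp_rot: [0.508, 0.493, 0.507, -0.492]
ft_force: [-0.7, 0.5, 5.1]
gripper_width: 0.0248
```

```bash
python3 av.py
```

```text
t 21.0 [0.5382 0.1668 0.131 ] psi -88.3 F [0.05 0.08 5.26] T [ 0.017 -0.005  0.098] sd 0.017 tau6 0.113
```

The torque is starting to climb. Smaller steps now.

{"fn": "arm_command", "kwargs": {"rows": [1,0,0,-0.004,1.5,0,0,1,0,0,0,0,0,0]}}

```text
time_s: 21.2
tcp_pos: [0.5382, 0.1668, 0.1309]
tcp_rot: [0.501, 0.5, 0.5, -0.499]
ft_force: [-0.3, 0.3, 5.5]
gripper_width: 0.0246
```

```bash
python3 av.py
```

```text
t 21.6 [0.5382 0.1668 0.1309] psi -89.81 F [0.03 0.24 5.15] T [ 0.059 -0.016  0.115] sd 0.038 tau6 0.128
```

{"fn": "arm_command", "kwargs": {"rows": [1,0,0,-0.004,1.5,0,0,1,0,0,0,0,0,0]}}

```text
time_s: 21.8
tcp_pos: [0.5382, 0.1669, 0.1309]
tcp_rot: [0.495, 0.507, 0.494, -0.505]
ft_force: [0.1, 0.6, 4.2]
gripper_width: 0.0248
```

```bash
python3 av.py
```

```text
t 22.2 [0.5382 0.1669 0.131 ] psi -91.31 F [ 0.07 -0.09  4.97] T [ 0.051 -0.034  0.128] sd 0.039 tau6 0.144
```

{"fn": "arm_command", "kwargs": {"rows": [1,0,0,-0.003,1,0,0,1,0,0,0,0,0,0]}}

```text
time_s: 22.4
tcp_pos: [0.5382, 0.1669, 0.131]
tcp_rot: [0.49, 0.511, 0.489, -0.509]
ft_force: [0.7, 0.1, 4.1]
gripper_width: 0.0246
```

```bash
python3 av.py
```

```text
t 22.8 [0.5382 0.1669 0.131 ] psi -92.31 F [0.57 0.2  5.35] T [ 0.063 -0.025  0.173] sd 0.014 tau6 0.154
```

Tight at ≈0.14–0.155 N m. Backing off 3° inside the slot's slack to unload the blade, then lifting straight out.

{"fn": "arm_command", "kwargs": {"rows": [1,0,0,0.008,-3,0,0,1,0,0,0,0,0,0]}}

```text
time_s: 23.0
tcp_pos: [0.5382, 0.1668, 0.1309]
tcp_rot: [0.504, 0.497, 0.503, -0.496]
ft_force: [0.1, -0.1, 4.1]
gripper_width: 0.0245
```

```bash
python3 av.py
```

```text
t 23.4 [0.5382 0.1668 0.1309] psi -89.32 F [-0.15 -0.04  5.13] T [ 0.041 -0.031  0.029] sd 0.038 tau6 0.009
```

{"fn": "arm_command", "kwargs": {"rows": [1,-0.2,0,0,0,0,0,1,-0.3,0,0,0,0,0,1,-0.5,0,0,0,0,0,1,-1,0,0,0,0,0,1,-2,0,0,0,0,0,1,-2.5,0,0,0,0,0,1,-2.5,0,0,0,0,0,1,-2,0,0,0,0,0,1,-1,0,0,0,0,0,1,0,0,0,0,0,0]}}

```text
time_s: 24.4
tcp_pos: [0.5378, 0.1667, 0.2519]
tcp_rot: [0.503, 0.498, 0.502, -0.497]
ft_force: [0.4, -0.1, -2.1]
gripper_width: 0.0247
```

```bash
python3 - <<'E'
from h import *
go([.4974,-.3503,.26],14.76)
w=shot('wrist'); a=shot('top'); np.savez('a4.npz',**a); b=proj(w,[.5387,.1667,.039]); print(b)
x0,y0=max(0,int(b[0])-80),max(0,int(b[1])-60)
save(w,'w4.png',(x0,y0,x0+160,y0+120),5); print(x0,y0)
E
```

```text
tcp [0.5378 0.1667 0.2519] psi -89.43 t 24.4 q [ 0.103  0.252  1.421 -0.     1.465  1.663] w 0.0247
shift now [-0.84 -4.55 51.66] turn [-104.19    0.15   -0.13] shift after turn [ -0.81 -48.97 -17.08]
[318.64747145 170.18885844]
238 110
```

View pics/w4.png

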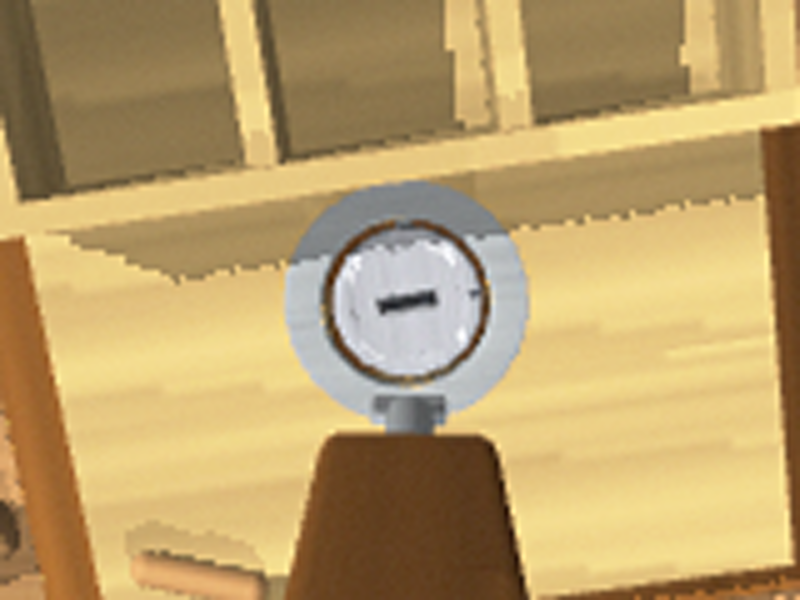

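The tray's wall sits against the panel, the slot is turned (mark at right, now to −y) and the blade is still square in the grip. Returning.

{"fn": "arm_command", "kwargs": {"rows": [1,-0.1,0,0,-8,0,0,1,-0.1,0,0,-8,0,0,1,-0.1,0,0,-8,0,0,1,-0.1,0,0,-8,0,0,1,-0.1,0,0,-8,0,0,1,-0.1,0,0,-8,0,0,1,-0.1,0,0,-8,0,0,1,-0.1,0,0,-8,0,0,1,-0.1,0,0,-8,0,0,1,-0.1,0,0,-8,0,0,1,-0.1,0,0,-8,0,0,1,-0.1,0,0,-8,0,0,1,-0.1,0,0,-8.2,0,0,1,0,0,0,0,0,0]}}

```text
time_s: 25.9
tcp_pos: [0.5364, 0.1665, 0.2615]
tcp_rot: [0.7, -0.091, 0.702, 0.091]
ft_force: [-1.1, 0.0, -1.1]
gripper_width: 0.025
```

{"fn": "arm_command", "kwargs": {"rows": [1,0,-2,-0.7,0,0,0,1,0,-4.2,-1.5,0,0,0,1,0,-4.2,-1.5,0,0,0,1,0,-4.2,-1.5,0,0,0,1,0,-4.2,-1.5,0,0,0,1,0,-4.2,-1.5,0,0,0,1,0,-4.2,-1.5,0,0,0,1,0,-4.2,-1.5,0,0,0,1,0,-4.2,-1.5,0,0,0,1,0,-4.2,-1.5,0,0,0,1,0,-4.2,-1.5,0,0,0,1,0,-3,-0.8,0,0,0,1,0,-2,-0.6,0,0,0,1,0,0,0,0,0,0,1,0,0,0,0,0,0]}}

```text
time_s: 27.4
tcp_pos: [0.4965, -0.3501, 0.2621]
tcp_rot: [0.701, -0.089, 0.702, 0.091]
ft_force: [0.7, 0.8, -1.4]
gripper_width: 0.0245
```

```bash
python3 - <<'E'
from h import *
go([.4970,-.3499,.110],14.76)
E
```

```text
tcp [ 0.4965 -0.3501  0.2621] psi 14.65 t 27.4 q [-7.980e-01  3.350e-01  1.284e+00  1.000e-03  1.525e+00 -1.054e+00] w 0.0245
shift now [15.21 -0.03  0.06] turn [-0.11 -0.03 -0.13] shift after turn [1.521e+01 1.000e-02 5.000e-02]
```

{"fn": "arm_command", "kwargs": {"rows": [1,1,0,0.05,0,0,0,1,2,0,0,0,0,0,1,2.5,0,0,0,0,0,1,2.5,0,0,0,0,0,1,2.5,0,0,0,0,0,1,2,0,0,0,0,0,1,1.5,0,0,0,0,0,1,0.6,0,0,0,0,0,1,0.3,0,0,0,0,0,1,0,0,0,0,0,0]}}

```text
time_s: 28.4
tcp_pos: [0.4975, -0.3501, 0.1142]
tcp_rot: [0.701, -0.091, 0.701, 0.091]
ft_force: [-0.2, -0.6, -1.5]
gripper_width: 0.0248
```

{"fn": "arm_command", "kwargs": {"rows": [1,0.15,0,0,0,0,0,1,0.1,0,0,0,0,0,1,0,0,0,0,0,0]}}

```text
time_s: 28.7
tcp_pos: [0.4973, -0.3508, 0.1119]
tcp_rot: [0.701, -0.091, 0.701, 0.091]
ft_force: [0.6, 0.3, -0.9]
gripper_width: 0.0246
```

{"fn": "arm_command", "kwargs": {"rows": [1,0.1,0,0,0,0,0,1,0,0,0,0,0,0]}}

```text
time_s: 28.9
tcp_pos: [0.4972, -0.3507, 0.1105]
tcp_rot: [0.701, -0.091, 0.701, 0.091]
ft_force: [-0.1, -0.7, -1.7]
gripper_width: 0.0249
```

{"fn": "arm_command", "kwargs": {"rows": [1,0.1,0,0,0,0,0,1,0,0,0,0,0,0]}}

```text
time_s: 29.1
tcp_pos: [0.4971, -0.3506, 0.1094]
tcp_rot: [0.701, -0.091, 0.701, 0.091]
ft_force: [0.1, -0.1, -1.5]
gripper_width: 0.0246
```

{"fn": "arm_command", "kwargs": {"rows": [1,0.07,0,0,0,0,0,1,0,0,0,0,0,0]}}

```text
time_s: 29.3
tcp_pos: [0.4972, -0.3507, 0.1088]
tcp_rot: [0.701, -0.091, 0.701, 0.091]
ft_force: [-0.5, -0.6, -1.5]
gripper_width: 0.0249
```

{"fn": "arm_command", "kwargs": {"rows": [1,0.08,0,0,0,0,0,1,0,0,0,0,0,0]}}

```text
time_s: 29.5
tcp_pos: [0.4973, -0.3507, 0.1086]
tcp_rot: [0.701, -0.091, 0.701, 0.091]
ft_force: [-1.7, 0.3, 3.6]
gripper_width: 0.0249
```

{"fn": "arm_command", "kwargs": {"rows": [-1,0,0,0,0,0,0,-1,0,0,0,0,0,0,-1,0,0,0,0,0,0,-1,0,0,0,0,0,0,-1,0,0,0,0,0,0,-1,0,0,0,0,0,0,-1,0,0,0,0,0,0,-1,0,0,0,0,0,0]}}

```text
time_s: 30.3
tcp_pos: [0.4972, -0.3506, 0.108]
tcp_rot: [0.701, -0.091, 0.701, 0.091]
ft_force: [-0.0, -0.6, 0.6]
gripper_width: 0.0853
```

{"fn": "arm_command", "kwargs": {"rows": [-1,-0.5,0,0,0,0,0,-1,-1.5,0,0,0,0,0,-1,-2.5,0,0,0,0,0,-1,-2.5,0,0,0,0,0,-1,-2.5,0,0,0,0,0,-1,-2.5,0,0,0,0,0,-1,-2.5,0,0,0,0,0,-1,-2,0,0,0,0,0,-1,0,0,0,0,0,0,-1,0,0,0,0,0,0]}}

```text
time_s: 31.3
tcp_pos: [0.4972, -0.3506, 0.2731]
tcp_rot: [0.701, -0.091, 0.701, 0.091]
ft_force: [0.1, 0.0, 0.3]
gripper_width: 0.0858
```

```bash
python3 - <<'E'
from h import *
go([.4969,-.3483,.27],0)
w=shot('wrist'); b=shot('scene'); p=proj(w,[.4969,-.3483,.162]); print(p)
a=shot('top'); R=lambda c,x0,y0,x1,y1,s:cv2.resize(c['frame'][y0:y1,x0:x1,::-1],None,fx=s,fy=s,interpolation=cv2.INTER_CUBIC)
u,v=map(int,p); A=R(w,u-50,v-50,u+50,v+50,4); B=R(a,195,140,295,240,4); print(u-50,v-50)
cv2.imwrite('pics/end.png',np.hstack([A,B]))
E
```

```text
tcp [ 0.4972 -0.3506  0.2731] psi 14.76 t 31.3 q [-0.797  0.331  1.264 -0.     1.546 -1.055] w 0.0858
shift now [0.31 0.23 0.03] turn [14.76  0.02  0.03] shift after turn [ 0.31  0.23 -0.03]
[319.86228811 186.31088086]
269 136
```

View pics/end.png

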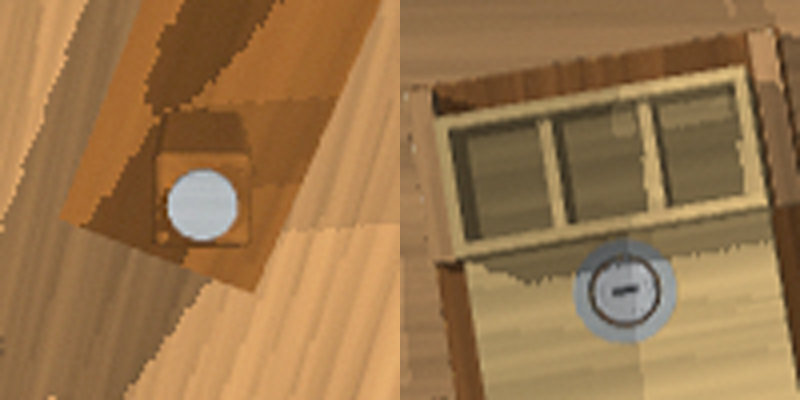

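The screwdriver stands upright in its hole with the cap at wrist px ≈(319.5,187), about 1 px from where the start position projects. The tray is closed against the panel and the slot is turned across. Handing in.

```bash
python3 -c "
from workcell import arm
print(arm.hand_in())"
```

```text
the job is handed in; nothing more can be done
None
```

I joined the tray to the panel with the wooden-handled screwdriver, put the screwdriver back upright in its own hole, and handed the job in at about 31 s. No verdict came back.

- **Seating:** I felt the slot floor with a light press (about 5 N while turning, 8 N at most). From TCP height I put the blade at the slot's full depth.
- **Tightening:** I turned the disc clockwise until the torque climbed to about 0.15 N m and stopped there. The joint-6 torque (0.154) and the noisier wrist reading (0.13 to 0.17) agree only roughly.
- **Release:** I unloaded the blade by 3° inside the slot's slack before lifting it out.
- **Last checks:**
  - The slot has turned by about 1.5 rad.
  - The tray looks tight against the panel, but I judged this from the pictures and did not measure the remaining gap in millimetres.
  - The screwdriver's cap is within about 1 mm of where it started, and the gripper is open and clear.
  - I did not re-measure the bystanders; nothing showed contact with them.

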